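Set the wheel collar on a dolly axle

TASK

Secure the white wheel on the axle held in the vise: push the loose collar home against the brass washer, turn it round the axle until its set screw faces the axle's milled flat, then swing the screw's ball lever clockwise to tighten it square onto the flat, to about 0.25 N m (6 N at the ball), and let go. Well past 0.3 N m it marks the axle; never force the screw down on the round of the axle, and leave the other things on the bench where they are.

Things in the scene. Friction and masses are not known exactly. Their poses are not given: they have to be found in the camera images.
- axle: Steel axle, 30 mm diameter, level and immovable in the vise, axis 115 mm above the bench. A bright flat, 17 mm wide, 12.5 mm from the axis, runs along its outer 100 mm and looks up within 0.25 rad. Origin on the axis at the washer's outer face; x along the axle to its free end (95 mm away), z square out of the flat, y = z cross x.
- washer (a point): Centre of the outer face of the brass washer (48 mm diameter, 3 mm thick), at the axle's origin. Behind it, away from the free end: aluminium spacer sleeve (30 mm long, 42 mm diameter), wheel, inner collar, and the vise jaws 96 mm away.
- collar: Loose steel collar on the axle, 50 mm diameter, 28 mm wide. Origin at its centre on the axis; x as the axle's, z where its screw sticks out. Snug: slides against 8 N, turns against 0.4 N m (so it lags the hand), stays where left. Starts 15 to 35 mm off the washer, screw 0.75 to 1.25 rad from upright, leaning away from the robot. Home, its origin is 14 mm from the axle's along x.
- lever: Set screw and ball lever, carried by the collar. Steel hub, 24 mm diameter, 18 mm high; origin at its centre, z along the screw, outwards; y is the direction of the arm, at the start square to the axle (within 0.4 rad), away from the robot. Turned clockwise (looking down on the hub) it screws in, 8 mm a turn, dragging up to 0.06 N m. The origin starts 51 to 52.2 mm from the axle's axis.
- ball (a point): Centre of the orange ball, 20 mm diameter, at the end of the lever's 10 mm thick arm: 42 mm from the screw's axis and 22 mm further out than the hub's centre. A sideways push on it of 6 N turns the screw with about 0.25 N m; it stays where left, tight or loose.
- stud_end (a point): On the screw's axis near its end. The end is flat, 15 mm across, 34 to 36 mm below the hub's centre: how deep the stud sits in the hub is not known exactly, so it meets the flat after 2 to 4.4 rad of turning. It squares itself on the flat if the collar is within 0.25 rad. From there torque climbs about 0.4 N m per rad; 0.25 N m presses it on the flat with 55 to 85 N.
- wheel: White plastic wheel, 104 mm diameter, 36 mm wide, free to turn on the axle. Origin on the axis at its outer face, 41 mm from the axle's origin along the axle's -x.
- vise: Blue bench vise bolted to the bench, jaws 110 mm wide and 131 mm high. Origin on the bench under the middle of the jaws; the axle leaves the jaws along its -y; its handle, 64 mm above the bench, is 158 mm along its -x (towards the robot) and reaches 95 mm to -y.
- wrench: Loose open spanner, 180 mm, lying on the bench; leave alone.
- screwdriver: Loose screwdriver with yellow handle, 200 mm, lying on the bench; leave alone.
- spray_can: Standing spray can with red label, 64 mm diameter, 190 mm high; origin under its centre; leave alone.
- spare_wheel: Spare white wheel lying flat, 104 mm diameter, 44 mm high; origin under its centre; leave alone.
- spare_collar: Spare plain steel collar without screw, lying flat, 50 mm diameter, 28 mm high; leave alone.
- washer_tray: Grey divided tray, 90 x 120 mm, 30 mm high; leave alone.
- grease_tin: Tin with yellow label, 72 mm diameter, 60 mm high; leave alone.
- tape_measure: Yellow tape measure, 70 x 38 mm, 66 mm high; leave alone.

How it is judged:
By the outcome, as a careful person would: the job done as asked, in the order asked, and still so for the second after the job is handed in, with the robot touching nothing.
It also fails if it takes over 64 s, if anything falls off the work surface, if the arm or the gripper's body presses on something with over 40 N, if the wrist force passes 120 N, or if a joint passes its speed limit or range.

ROBOT

A 6-joint arm with a two-finger parallel gripper is mounted at the origin on the work surface. World frame = base frame: x ahead of the robot, y to its left, z up, the work surface at z = 0. Lengths are in m, angles in rad, forces in N, time in s.
With the tool pointing down it reaches from about 0.275 to 0.85 m from the base axis. Payload 5.2 kg.
Tool frame: the origin (TCP) lies on the centre line of the jaws, within the pads' length; the fingertips stand manip.tip_extent ahead of it and the grasp point (between the pads) lies 8 mm behind it (manip.tip_extent is the distance from the TCP to the fingertips, in m); z points along the fingers, y is the direction in which the jaws open and shut (so a half turn about z gives the same grasp; the last joint's range is limited). The gripper opens to 85 mm and grips with 20 to 120 N. Pads are 22 mm wide; open, the fingers measure 114 mm over their backs; the gripper's body (76 mm by 85 mm) begins 54 mm behind the grasp point. The pads swing forward as they close: fully open they stand 13 mm farther back than shut.
Start: joints at [-0.203, 0.259, 1.535, -0, 1.348, -0.203], TCP at [0.55, 0, 0.204] pointing down, gripper open.
Joint ranges: [-3.14, 3.14], [-0.91, 2.08], [0.19, 2.58], [-1.22, 4.36], [0.22, 2.71], [-3.12, 3.12]. Speed limits (rad/s): [2.57, 2.57, 3.14, 3.14, 3.14, 3.14].

INTERFACE

Orientations are given as a unit quaternion [x, y, z, w].
In Python, from station import manip gives the robot as it stands.
- The arm moves only by the tool play_rows, never from a script. Its argument "series" is a list of rows, each a list of 7 numbers: the shift along the tool's x, y, z in m, then the turn, a rotation vector about the tool's x, y, z in rad, then the opening, from -1 (shut) to 1 (fully open). A call has 1 to 12 rows; each row shifts and turns the commanded pose from where the row before left it, along the tool's axes as they then stand; what a row does not reach is not made up. A row lasts 1/12 s, in which the tool goes at most 41.7 mm and 7.16 degrees, less where a joint would pass 70% of its speed; a pose out of reach is approached as far as the arm can. A call is refused whole if a number of a shift passes 0.0417 or a number of a turn 0.125, either way. A call with a gripper value outside its range is refused whole. The fingers move at their own pace and stop on an object; the grip force is fixed at half the most. Time passes only in rows, so rows that do not move let the fingers close. It gives the time, the measured TCP pose, the force and the opening at its end, in the units of the state.
- manip.get_obs(): the state, without advancing time (a new reading comes with each control period).
- manip.camera(name): name is "scene" or "side" or "wrist"; returns a dict with "color" (420x560x3 uint8, red, green, blue), "fovy" (degrees; the focal length in pixels is half the picture's height over the tangent of half this angle, whatever the lens; pixels are square), "cx", "cy" (the principal point, pixels), "xyz" and "attitude" of the camera in the world; the wrist camera has in their place "mount" (4x4, takes a point from camera to tool coordinates, whose origin is the TCP and whose axes are the flange's). Camera axes: x right, y down, z forward; pixel columns grow to the right and rows downward; lengths in m; the calibration is good to about 2 mm. A picture is of the moment at which its call begins: read the wrist's pose just before it. There is no depth.
- manip.hand_in(): hands the job in, once; it reports no verdict.
The state is a dict: "time_s": time; "joint_pos": joint angles; "joint_vel": joint speeds; "joint_efforts": joint torques, N m; "ee_pos": TCP position; "tcp_rot": TCP orientation; "wrist_force": force on the tool from outside, world axes, zero at the start; "wrist_torque": the same for the moment, N m; "opening": finger opening in m.
Only numpy, scipy, OpenCV 4.12 (cv2) and the standard library are available. Lean on these libraries where they do the work, as an engineer would, in place of code of your own. Each camera call takes 0.05 s, during which the arm holds its last target. There are 200 camera calls.

## Working session

There is one attempt and no reset: what is moved stays moved. The work goes in short steps, Python scripts to look and compute and a tool call to move; the robot and the scene stay as the last step left them, time stands still between calls to the robot, and variables do not carry over. Pictures are saved under pics/ and viewed, about 8 in all and at most 12, crops included, and the job is handed in when it is done.

Besides the shell and the picture viewer there is one more tool, called after "Request:" in YAML: its name, and indented under it one key for each argument. play_rows: Moves the arm, as the interface text tells. Its arguments: {"type":"object","properties":{"series":{"type":"array"}},"required":["series"]}

```bash
mkdir -p pics; ls
cat > h.py <<'E'
import numpy as np, cv2
from station import manip
from scipy.spatial.transform import Rotation as R
def shot(name,fn=None):
    o=manip.get_obs(); c=manip.camera(name)
    c['f']=c['color'].shape[0]/2/np.tan(np.radians(c['fovy'])/2)
    if 'mount' in c:
        T=np.eye(4);T[:3,:3]=R.from_quat(o['tcp_rot']).as_matrix();T[:3,3]=o['ee_pos'];T=T@np.array(c['mount'])
        c['P']=T[:3,3];c['Rm']=T[:3,:3]
    else:
        c['P']=np.array(c['xyz']);a=np.array(c['attitude']);c['Rm']=a if a.shape==(3,3) else R.from_quat(a).as_matrix()
    if fn: cv2.imwrite('pics/'+fn,c['color'][:,:,::-1])
    return c
def ray(c,u,v):
    d=c['Rm']@np.array([(u-c['cx'])/c['f'],(v-c['cy'])/c['f'],1]);return d/np.linalg.norm(d)
def onz(c,u,v,z):
    d=ray(c,u,v);return c['P']+d*(z-c['P'][2])/d[2]
def tri(cs,uvs):
    A=np.zeros((3,3));b=np.zeros(3);L=[]
    for c,(u,v) in zip(cs,uvs):
        d=ray(c,u,v);M=np.eye(3)-np.outer(d,d);A+=M;b+=M@c['P'];L.append((M,c['P']))
    x=np.linalg.solve(A,b);return x,[float(np.linalg.norm(M@(x-p))) for M,p in L]
def proj(c,p):
    q=c['Rm'].T@(np.array(p)-c['P']);return np.array([c['cx']+c['f']*q[0]/q[2],c['cy']+c['f']*q[1]/q[2]])
E
python3 - <<'E'
from h import *
print(manip.get_obs(),manip.tip_extent)
for n in ('scene','side','wrist'):
    c=shot(n,n+'0.png');print(n,c['P'].round(3),c['Rm'].round(3).tolist(),c['f'],c['cx'],c['cy'])
a=[cv2.imread(f'pics/{n}0.png') for n in('scene','side')]
E
```

```text
pics
{'time_s': 0.0, 'joint_pos': array([-2.02811251e-01,  2.59330622e-01,  1.53607263e+00,  6.15752206e-06,
        1.34799840e+00, -2.02797702e-01]), 'joint_vel': array([-0.00037269,  0.0008133 , -0.00104645, -0.00078738,  0.00191231,
       -0.0003273 ]), 'joint_efforts': array([ 1.06436883e-04, -4.46029150e+01, -2.90570551e+01, -7.42485804e-05,
        1.18754001e-02, -2.51378208e-05]), 'ee_pos': array([5.49431273e-01, 1.36578234e-04, 2.03485592e-01]), 'tcp_rot': array([ 7.07111765e-01,  7.07101219e-01, -4.95140257e-04, -7.56942094e-04]), 'wrist_force': array([ 0.13127296, -0.35528736,  0.72686644]), 'wrist_torque': array([-0.01195664, -0.03789733,  0.0097268 ]), 'opening': 0.08560612615662995} 0.011
scene [1.385 0.929 1.111] [[-0.736, 0.421, -0.531], [0.677, 0.446, -0.585], [-0.009, -0.79, -0.613]] 516.8095927923977 282.46540315129005 215.23305028436127
side [-0.123 -0.604  1.244] [[0.69, -0.559, 0.461], [-0.724, -0.533, 0.437], [0.001, -0.635, -0.772]] 521.9599244526951 285.52219672425775 206.83377664582184
wrist [0.549 0.073 0.373] [[1.0, 0.001, -0.003], [0.0, -0.956, -0.293], [-0.003, 0.293, -0.956]] 294.34042879999566 277.5856327159499 210.62452518634592
```

View pics/scene0.png

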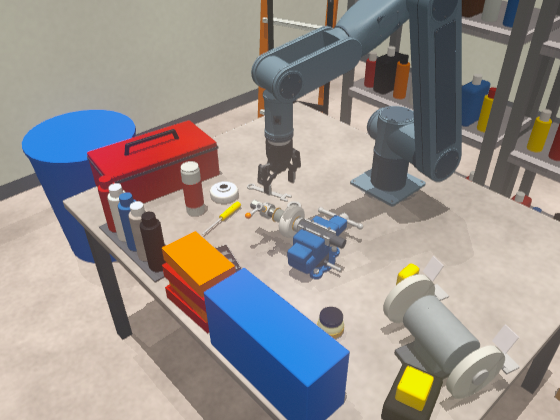

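View pics/side0.png

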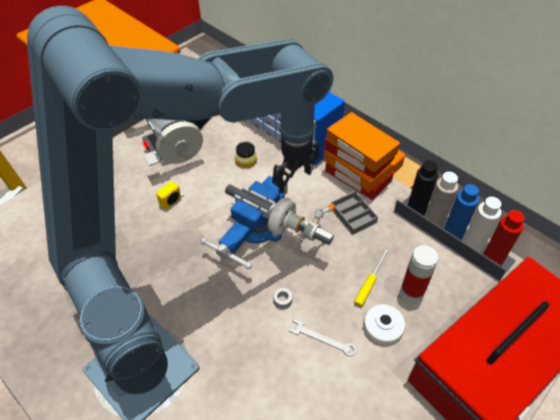

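Run:
```python
from h import *
a=cv2.imread('pics/scene0.png')[170:290,200:360];b=cv2.imread('pics/side0.png')[160:280,200:360]
w=cv2.imread('pics/wrist0.png')
t=np.hstack([cv2.resize(x,(400,300),interpolation=cv2.INTER_CUBIC) for x in(a,b)])
w=np.hstack([cv2.resize(w,(400,300)),np.zeros((300,400,3),np.uint8)])
cv2.imwrite('pics/m1.png',np.vstack([t,w]))
cs=[]
for n in ('scene','side'):
    c=shot(n);h=cv2.cvtColor(c['color'],cv2.COLOR_RGB2HSV)
    m=cv2.inRange(h,(5,150,120),(14,255,255));k,l,s,ce=cv2.connectedComponentsWithStats(m)
    for i in range(1,k):
        if 4<s[i,4]<150: print(n,s[i],ce[i].round(1))
```

```text
scene [333   0   5  28  93] [334.6  12.1]
scene [325  13   2  12  15] [325.8  19.4]
scene [258  87   7  30 130] [260.3 100.5]
scene [318  86   6  19  86] [320.9  95.5]
scene [245 214   6   4  11] [248.1 215.9]
scene [231 262   4   5   5] [232.8 264. ]
side [75  0 19 13 38] [83.   4.6]
side [84 13  7  7  7] [87. 16.]
side [91 21  5  5  5] [93. 23.]
side [96 27  7  8  8] [99.2 30.5]
side [16 28 12 18 71] [21.5 36.9]
side [106  40   4   5   5] [107.4  42. ]
side [145  48   5   1   5] [147.  48.]
side [352 112   7   5   7] [355. 114.]
side [387 134   9   6   9] [391.  136.7]
side [339 138   5   4   5] [341.  139.4]
side [360 152   5   4   5] [362.  153.4]
side [390 169   8   6  21] [392.6 171.6]
side [374 180  10   9  12] [379.2 183.4]
side [329 205   6   5  12] [331.8 207.6]
```

View pics/m1.png

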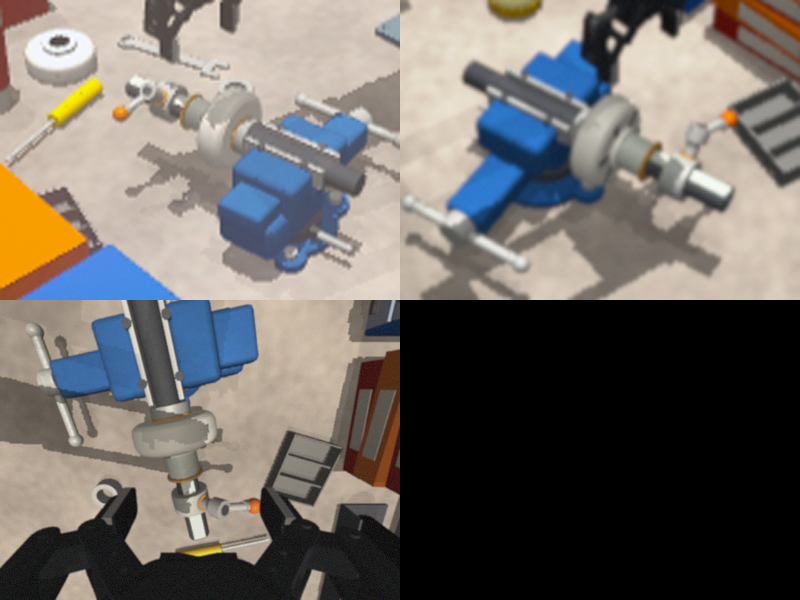

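Run:
```python
from h import *
c=shot('wrist')
for n,p in dict(washer=(183,477),collar=(188,503),end=(197,538),inner=(165,400),hub=(218,509),ball=(255,506)).items():
    u,v=p[0]*1.4,(p[1]-300)*1.4
    print(n,onz(c,u,v,0.115 if n not in('hub','ball') else .14).round(4))
w=cv2.imread('pics/wrist0.png')[190:350,180:400]
cv2.imwrite('pics/m2.png',cv2.resize(w,None,fx=3.6,fy=3.6,interpolation=cv2.INTER_CUBIC))
```

```text
washer [ 0.5285 -0.0433  0.115 ]
collar [ 0.5346 -0.0827  0.115 ]
end [ 0.547  -0.1411  0.115 ]
inner [0.509 0.057 0.115]
hub [ 0.574  -0.0762  0.14  ]
ball [ 0.6206 -0.0718  0.14  ]
```

View pics/m2.png

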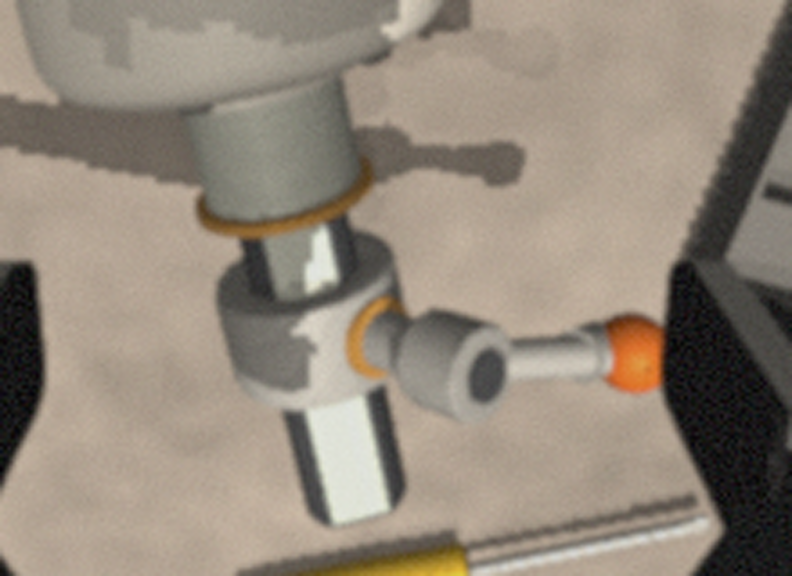

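Run:
```python
from h import *
c=shot('wrist');S=shot('scene');D=shot('side')
px=lambda a,b:(180+a/3.6,190+b/3.6)
W=onz(c,*px(285,197),.115);E=onz(c,*px(360,514),.1275);E[2]=.115
s1=onz(c,*px(347,455),.115)
ax=(E-W);L=np.linalg.norm(ax);ax/=L
print('W',W,'E',E,'len',L,'ax',ax,'yaw',np.arctan2(ax[1],ax[0]),'s1 off',np.cross(ax,s1-W)[2])
d=np.array([-ax[1],ax[0],0]);  # perp
print('perp',d)
for nm,p,r in(('hub',px(452,365),.0516),('hubtop',px(488,377),.0606),('ball',px(635,353),np.hypot(.0736,.042))):
    q=ray(c,*p);
    f=lambda t:np.linalg.norm(np.cross(c['P']+q*t-W,ax))-r
    from scipy.optimize import brentq
    ts=np.linspace(.1,.4,301);v=[f(t) for t in ts]
    for i in range(300):
        if v[i]*v[i+1]<0:
            X=c['P']+q*brentq(f,ts[i],ts[i+1]);e=X-W
            print(nm,X.round(4),'along',(e@ax).round(4),'ang',np.arctan2(e@d,e[2]).round(3))
print('ball tri',tri([S,D,c],[(248.1,215.9),(331.8,207.6),px(635,353)]))
for a in((307,275),):print('collar face',(onz(c,*px(*a),.115)-W)@ax)
```

```text
W [ 0.53140402 -0.04016943  0.115     ] E [ 0.55141235 -0.13032018  0.115     ] len 0.09234440967434353 ax [ 2.16670708e-01 -9.76244746e-01  1.50282923e-16] yaw -1.3523934589785418 s1 off -0.0014476014581425861
perp [0.97624475 0.21667071 0.        ]
hub [ 0.573  -0.0667  0.1531] along 0.0349 ang 0.741
hub [ 0.5813 -0.1165  0.0747] along 0.0853 ang 2.469
hubtop [ 0.5809 -0.0667  0.1581] along 0.0366 ang 0.779
hubtop [ 0.5934 -0.1226  0.072 ] along 0.0939 ang 2.36
ball [ 0.6182 -0.0677  0.1462] along 0.0457 ang 1.194
ball [ 0.6291 -0.09    0.1101] along 0.0698 ang 1.629
ball tri (array([ 0.6210082 , -0.07134714,  0.1376984 ]), [0.0018510843165679804, 0.0010245732331925416, 0.0013976371144311128])
collar face 0.02356889378497416
```

```bash
cat >> h.py <<'E'
W=np.array([.5314,-.0402,.115]);ax=np.array([.2167,-.9762,0]);d=np.array([.9762,.2167,0]);zz=np.array([0,0,1.])
def rad(t): return np.sin(t)*d+np.cos(t)*zz
def pose(a,r,th,tilt,back):
    "tool aligned -ax, tilt; TCP at hub point backed off"
    tz=-rad(tilt);ty=-ax;M=np.stack([np.cross(ty,tz),ty,tz],1)
    return W+a*ax+r*rad(th)-back*tz,M
def go(p,M,p0=None,M0=None):
    o=manip.get_obs();M0=R.from_quat(o['tcp_rot']).as_matrix() if M0 is None else M0;p0=o['ee_pos'] if p0 is None else p0
    rv=R.from_matrix(M0.T@M).as_rotvec();print('rotvec',rv.round(4),'then shift(final tool)',(M.T@(p-p0)).round(4),'world',(p-p0).round(4))
E
python3 - <<'E'
from h import *
p,M=pose(.0355,.0516,.78,.4,.07);print(p)
go(p,pose(0,0,0,0,0)[1])
go(p,M,M0=pose(0,0,0,0,0)[1])
E
```

```text
[ 0.6011289  -0.06108414  0.21615741]
rotvec [-1.0000e-04 -2.0000e-04 -1.7893e+00] then shift(final tool) [-0.0367 -0.0707 -0.0119] world [ 0.0512 -0.0611  0.0119]
rotvec [-0.   0.4 -0. ] then shift(final tool) [-0.0292 -0.0707 -0.0253] world [ 0.0512 -0.0611  0.0119]
```

Request:
play_rows:
  series:
    - [0,0,-0.02,0,0,-0.12,0.1]
    - [0,0,0,0,0,-0.12,0.1]
    - [0,0,0,0,0,-0.12,0.1]
    - [0,0,0,0,0,-0.12,0.1]
    - [0,0,0,0,0,-0.12,0.1]
    - [0,0,0,0,0,-0.12,0.1]
    - [0,0,0,0,0,-0.12,0.1]
    - [0,0,0,0,0,-0.12,0.1]
    - [0,0,0,0,0,-0.12,0.1]
    - [0,0,0,0,0,-0.12,0.1]
    - [0,0,0,0,0,-0.12,0.1]
    - [0,0,0,0,0,-0.12,0.1]

```text
time_s: 1.45
ee_pos: [0.55, 0.0001, 0.2243]
tcp_rot: [0.062, 0.998, 0.0, 0.0]
wrist_force: [-0.6, 0.2, 0.2]
opening: 0.0466
```

Request:
play_rows:
  series:
    - [-0.012,-0.024,0,0,0,-0.12,0.1]
    - [-0.012,-0.024,0,0,0,-0.12,0.1]
    - [-0.013,-0.022,0,0,0,-0.109,0.1]
    - [0,0,0.002,0,0.1,0,0.1]
    - [0,0,0.002,0,0.1,0,0.1]
    - [0,0,0.002,0,0.1,0,0.1]
    - [0,0,0.002,0,0.1,0,0.1]
    - [0,0,0,0,0,0,0.1]
    - [0,0,0,0,0,0,0.1]

```text
time_s: 2.2
ee_pos: [0.5851, -0.0697, 0.2133]
tcp_rot: [-0.107, 0.974, -0.021, -0.199]
wrist_force: [-0.0, -0.7, -0.1]
opening: 0.0469
```

Run:
```python
from h import *
o=manip.get_obs();print(o['joint_pos'].round(3),o['ee_pos'],o['opening'],o['wrist_force'])
go(*pose(.0355,.0516,.78,.4,.07))
c=shot('wrist','w2.png')
for a in(0,.035,.095):print(proj(c,W+a*ax))
print(proj(c,pose(.0355,.0516,.78,.4,0)[0]))
```

```text
[-0.204  0.606  1.051 -0.166  1.852 -2.011] [ 0.58509723 -0.06972191  0.21333594] 0.046924142851452785 [-0.03999909 -0.69629931 -0.13918806]
rotvec [ 0.0016 -0.0028  0.0015] then shift(final tool) [-0.015   0.005  -0.0094] world [0.016  0.0086 0.0028]
[320.51847458 197.8724161 ]
[284.58834486 197.82486745]
[222.94081967 197.74328531]
[285.21633851 234.18910547]
```

View pics/w2.png

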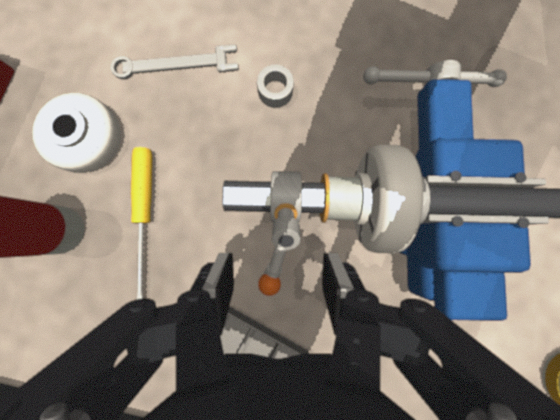

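Request:
play_rows:
  series:
    - [-0.015,0.005,0,0,0,0,0.1]
    - [0,0,0.015,0,0,0,0.1]
    - [0,0,0.015,0,0,0,0.1]
    - [0,0,0.015,0,0,0,0.1]
    - [0,0,0.0145,0,0,0,0.1]
    - [0,0,0,0,0,0,0.1]
    - [0,0,0,0,0,0,0.1]

```text
time_s: 2.83
ee_pos: [0.5739, -0.0676, 0.1579]
tcp_rot: [-0.106, 0.975, -0.022, -0.196]
wrist_force: [0.3, -0.0, 1.0]
opening: 0.0473
```

Run:
```python
from h import *
o=manip.get_obs();print(o['joint_pos'].round(3),o['ee_pos'],o['opening'],o['wrist_force'])
go(*pose(.035,.0516,.78,.4,.001))
c=shot('wrist','w3.png');D=shot('side')['color'];S=shot('scene')['color']
x=np.hstack([cv2.resize(i,(400,300),interpolation=cv2.INTER_CUBIC) for i in(S[170:260,210:330],D[160:250,270:390])])
w=c['color'][150:360,180:400]
cv2.imwrite('pics/w3.png',np.vstack([x,np.hstack([cv2.resize(w,(314,300)),np.zeros((300,486,3),np.uint8)])])[:,:,::-1])
```

```text
[-0.204  0.612  1.174 -0.161  1.719 -1.987] [ 0.57392012 -0.06760623  0.15791048] 0.04726436800520034 [ 0.25147998 -0.00431445  0.9667433 ]
rotvec [-0.0004  0.0031 -0.0013] then shift(final tool) [-0.0031  0.001   0.0045] world [ 0.0009  0.0012 -0.0053]
```

View pics/w3.png

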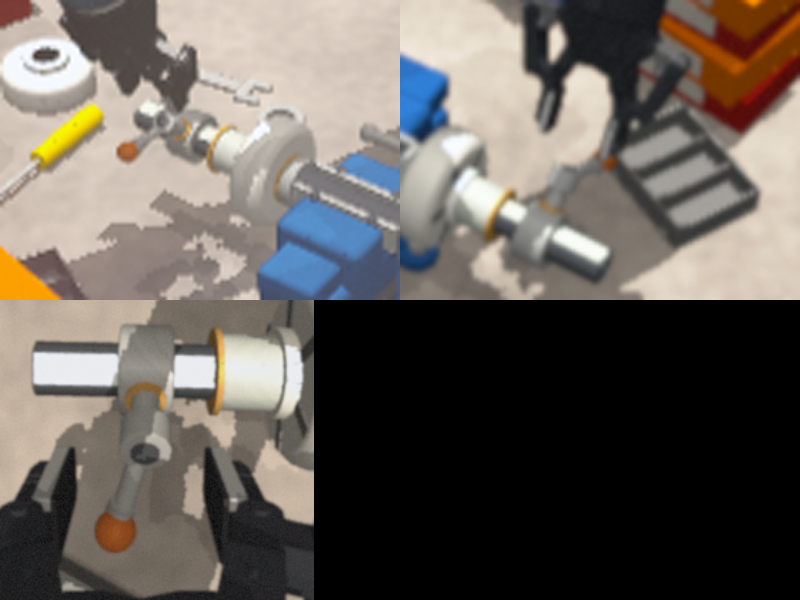

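Run:
```python
from h import *
o=manip.get_obs();T=R.from_quat(o['tcp_rot']).as_matrix()
H=pose(.035,.0516,.78,.4,0)[0];Ht=pose(.035,.0606,.78,.4,0)[0]
S=shot('scene');D=shot('side');c=shot('wrist')
print('mount',np.array(c['mount']).round(3).tolist())
for n,cc,f in(('scene',S,lambda p:(p-[210,170])*3.333),('side',D,lambda p:(p-[270,160])*3.333+[400,0]),('wrist',c,lambda p:(p-[180,150])/.7+[0,300])):
    print(n,'hub',f(proj(cc,H)).round(0),'top',f(proj(cc,Ht)).round(0),'tcp',f(proj(cc,o['ee_pos'])).round(0),'tip',f(proj(cc,o['ee_pos']+.011*T[:,2])).round(0),'ball',f(proj(cc,[.621,-.0713,.1377])).round(0),'end',f(proj(cc,W+.095*ax+.0125*zz)).round(0))
```

```text
mount [[0.0, -0.956, -0.292, 0.076], [1.0, 0.0, 0.001, -0.002], [-0.001, -0.292, 0.956, -0.169], [0.0, 0.0, 0.0, 1.0]]
scene hub [167. 121.] top [162. 119.] tcp [165. 115.] tip [168. 122.] ball [126. 152.] end [140. 101.]
side hub [564. 178.] top [568. 167.] tcp [566. 173.] tip [563. 184.] ball [605. 159.] end [607. 258.]
wrist hub [145. 437.] top [146. 452.] tcp [143. 439.] tip [142. 429.] ball [114. 531.] end [ 28. 366.]
```

Run:
```python
from h import *
o=manip.get_obs();T=R.from_quat(o['tcp_rot']).as_matrix();p=o['ee_pos']
S=shot('scene');D=shot('side')
T0=np.array([[0,1,0],[1,0,0],[0,0,-1.]]);p0=np.array([.5494,.0001,.2035])
out=[]
for img,cc,P,M,h in((cv2.imread('pics/scene0.png'),S,p0,T0,.0425),(cv2.imread('pics/side0.png'),D,p0,T0,.0425),(S['color'][:,:,::-1].copy(),S,p,T,.0235),(D['color'][:,:,::-1].copy(),D,p,T,.0235)):
    q=proj(cc,P);x0,y0=int(q[0])-40,int(q[1])-36
    im=cv2.resize(img[y0:y0+60,x0:x0+80],(400,300),interpolation=cv2.INTER_CUBIC)
    for s in(-1,0,1):
        for dz,col in((.011,(0,0,255)),(0,(0,255,0)),(-.03,(255,0,255))):
            u=(proj(cc,P+M[:,1]*s*h+M[:,2]*dz)-[x0,y0])*5;cv2.circle(im,tuple(int(v) for v in u),3,col,-1)
    out.append(im)
cv2.imwrite('pics/m4.png',np.vstack([np.hstack(out[:2]),np.hstack(out[2:])]))
```

```text
(no output)
```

View pics/m4.png

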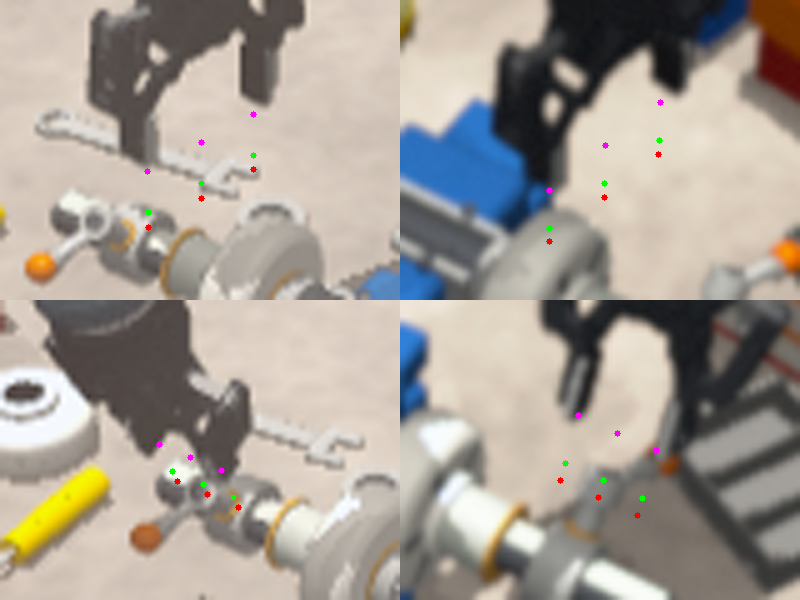

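Request:
play_rows:
  series:
    - [-0.003,0.001,0.009,0,0,0,0.1]
    - [0,0,0.009,0,0,0,0.1]
    - [0,0,0.009,0,0,0,0.1]
    - [0,0,0.009,0,0,0,0.1]
    - [0,0,0,0,0,0,0.1]
    - [0,0,0,0,0,0,0.1]

```text
time_s: 3.73
ee_pos: [0.5624, -0.0687, 0.1206]
tcp_rot: [-0.107, 0.974, -0.021, -0.199]
wrist_force: [-0.1, 0.2, 0.7]
opening: 0.0468
```

```bash
cat > m.py <<'E'
import sys
from h import *
o=manip.get_obs();print(o['time_s'],o['joint_pos'].round(3),o['ee_pos'],o['opening'],o['wrist_force'].round(2),o['wrist_torque'].round(3))
def mos(fn,wc=(150,360,180,460)):
    S=shot('scene')['color'][180:255,220:320];D=shot('side')['color'][175:250,280:380];w=shot('wrist')['color'][wc[0]:wc[1],wc[2]:wc[3]]
    x=np.vstack([cv2.resize(i,(400,300),interpolation=cv2.INTER_CUBIC) for i in(S,D)])
    y=cv2.resize(w,(400,300),interpolation=cv2.INTER_CUBIC);y=np.vstack([y,0*y])
    cv2.imwrite('pics/'+fn,np.hstack([x,y])[:,:,::-1])
if len(sys.argv)>1: mos(sys.argv[1])
E
python3 m.py a1.png
```

```text
3.7333 [-0.209  0.623  1.251 -0.162  1.637 -1.978] [ 0.56239206 -0.06872706  0.12058179] 0.04683209411590793 [-0.09  0.24  0.69] [ 0.054 -0.159  0.021]
```

View pics/a1.png

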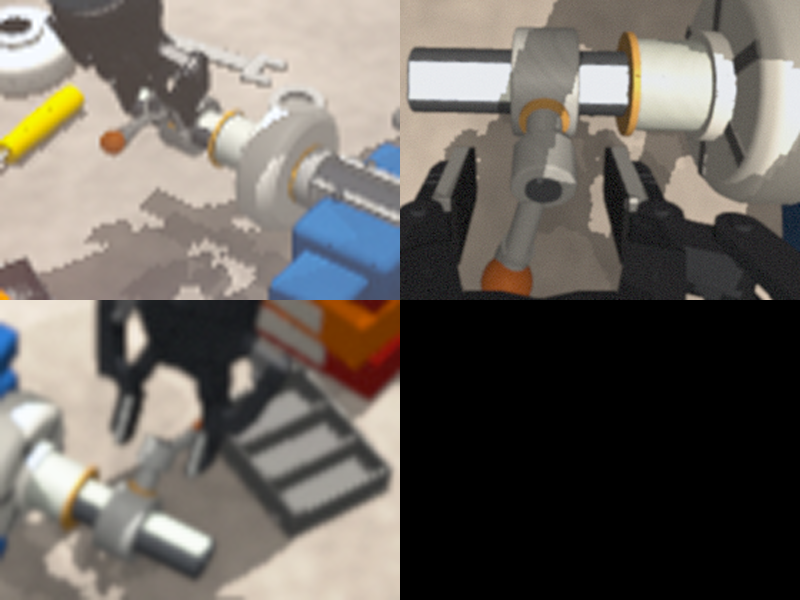

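Request:
play_rows:
  series:
    - [0,0,0.004,0,0,0,0.1]
    - [0,0,0.003,0,0,0,0.1]
    - [0,0,0,0,0,0,-0.2]
    - [0,0,0,0,0,0,-0.4]
    - [0,0,0,0,0,0,-0.6]
    - [0,0,0,0,0,0,-0.8]
    - [0,0,0,0,0,0,-1]
    - [0,0,0,0,0,0,-1]
    - [0,0,0,0,0,0,-1]
    - [0,0,0,0,0,0,-1]

```text
time_s: 4.72
ee_pos: [0.5604, -0.0688, 0.1152]
tcp_rot: [-0.107, 0.974, -0.021, -0.198]
wrist_force: [-1.9, 4.5, 3.3]
opening: 0.0218
```

```bash
python3 m.py
```

```text
4.7167 [-0.21   0.623  1.264 -0.162  1.622 -1.977] [ 0.56042449 -0.06882772  0.11516827] 0.021810179863805745 [-1.87  4.46  3.3 ] [ 0.79   0.177 -0.387]
```

Request:
play_rows:
  series:
    - [0,0.002,0,0,0,0,-1]
    - [0,0.003,0,0,0,0,-1]
    - [0,0.003,0,0,0,0,-1]
    - [0,0.003,0,0,0,0,-1]
    - [0,0.002,0,0,0,0,-1]
    - [0,0,0,0,0,0,-1]

```text
time_s: 5.22
ee_pos: [0.5586, -0.0596, 0.1152]
tcp_rot: [-0.106, 0.974, -0.024, -0.197]
wrist_force: [0.8, -6.1, 0.2]
opening: 0.0218
```

Run:
```python
import m
from h import *
c=shot('wrist');v=c['color'];m.mos('a2.png')
```

```text
5.2167 [-0.195  0.617  1.274 -0.161  1.617 -1.96 ] [ 0.55863216 -0.05963908  0.11520302] 0.021798946622655888 [ 0.83 -6.12  0.24] [-0.747 -0.176  0.345]
```

View pics/a2.png

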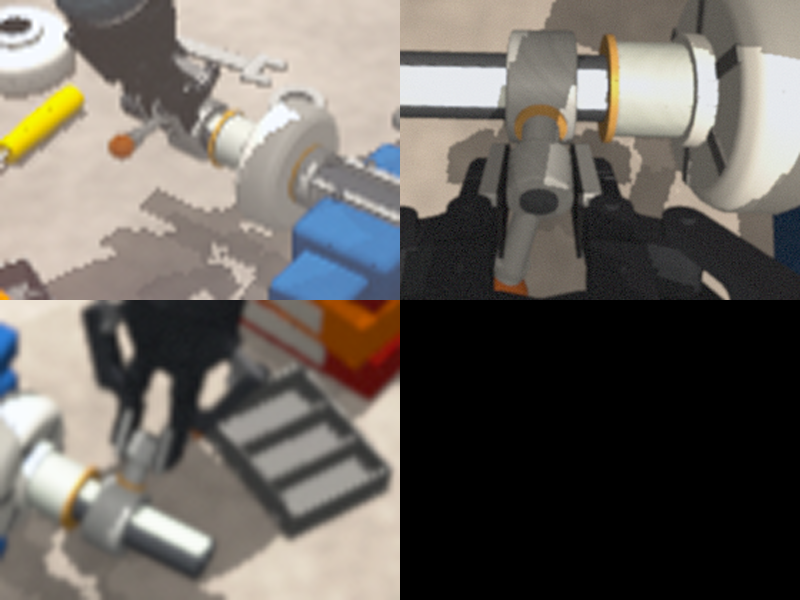

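Request:
play_rows:
  series:
    - [0,0.003,0,0,0,0,-1]
    - [0,0.003,0,0,0,0,-1]
    - [0,0.003,0,0,0,0,-1]
    - [0,0,0,0,0,0,-1]

```text
time_s: 5.75
ee_pos: [0.5569, -0.0508, 0.1152]
tcp_rot: [-0.106, 0.974, -0.024, -0.197]
wrist_force: [0.5, -5.6, -0.1]
opening: 0.0217
```

Request:
play_rows:
  series:
    - [0,0.001,0,0,0,0,-1]
    - [0,0.001,0,0,0,0,-1]
    - [0,0,0,0,0,0,-1]

```text
time_s: 6.0
ee_pos: [0.5566, -0.0492, 0.1151]
tcp_rot: [-0.106, 0.974, -0.024, -0.196]
wrist_force: [0.5, -7.5, 0.1]
opening: 0.0217
```

Request:
play_rows:
  series:
    - [0,0.001,0,0,0,0,-1]
    - [0,0,0,0,0,0,-1]

```text
time_s: 6.17
ee_pos: [0.5564, -0.0483, 0.1152]
tcp_rot: [-0.106, 0.974, -0.024, -0.196]
wrist_force: [2.4, -7.4, 0.3]
opening: 0.0216
```

Request:
play_rows:
  series:
    - [0,0.001,0,0,0,0,-1]
    - [0,0,0,0,0,0,-1]

```text
time_s: 6.33
ee_pos: [0.5562, -0.0473, 0.1152]
tcp_rot: [-0.106, 0.974, -0.024, -0.196]
wrist_force: [1.4, -6.3, -0.6]
opening: 0.0216
```

Request:
play_rows:
  series:
    - [0,0.001,0,0,0,0,-1]
    - [0,0,0,0,0,0,-1]

```text
time_s: 6.5
ee_pos: [0.5561, -0.0468, 0.1152]
tcp_rot: [-0.106, 0.974, -0.025, -0.196]
wrist_force: [1.4, -8.6, -0.6]
opening: 0.0219
```

Run:
```python
from h import *
cv=shot('wrist','w5.png')
v=cv['color'][170:220,240:330];h=cv2.cvtColor(cv['color'],cv2.COLOR_RGB2HSV)
for r in (178,190,225,232):print(r,[tuple(int(x) for x in cv['color'][r,u]) for u in range(298,326,2)])
```

```text
178 [(104, 98, 99), (104, 101, 96), (97, 93, 88), (124, 93, 53), (140, 101, 56), (144, 110, 77), (121, 116, 103), (124, 118, 106), (123, 117, 105), (119, 116, 104), (121, 114, 103), (120, 115, 103), (120, 115, 102), (123, 115, 103)]
190 [(123, 117, 113), (119, 114, 108), (118, 119, 112), (157, 117, 69), (228, 173, 85), (223, 169, 93), (202, 193, 170), (209, 210, 191), (215, 212, 192), (210, 209, 189), (215, 213, 196), (211, 205, 187), (214, 211, 191), (210, 207, 188)]
225 [(210, 204, 191), (203, 196, 184), (180, 173, 162), (215, 159, 88), (228, 173, 84), (226, 180, 112), (211, 205, 184), (217, 215, 196), (219, 216, 200), (219, 217, 199), (220, 217, 201), (217, 216, 199), (218, 218, 201), (219, 219, 202)]
232 [(195, 191, 176), (193, 189, 178), (167, 154, 139), (208, 151, 76), (218, 159, 80), (194, 157, 109), (189, 186, 169), (201, 199, 182), (201, 198, 181), (202, 201, 183), (201, 199, 181), (198, 197, 177), (201, 199, 181), (203, 201, 185)]
```

Request:
play_rows:
  series:
    - [0,0.001,0,0,0,0,-1]
    - [0,0,0,0,0,0,-1]

```text
time_s: 6.72
ee_pos: [0.5561, -0.0468, 0.1152]
tcp_rot: [-0.106, 0.974, -0.026, -0.196]
wrist_force: [2.0, -11.6, -1.3]
opening: 0.0217
```

Request:
play_rows:
  series:
    - [0,0.001,0,0,0,0,-1]
    - [0,0,0,0,0,0,-1]

```text
time_s: 6.88
ee_pos: [0.5561, -0.0467, 0.1152]
tcp_rot: [-0.106, 0.975, -0.026, -0.196]
wrist_force: [2.3, -13.9, -1.3]
opening: 0.0219
```

Run:
```python
from h import *
o=manip.get_obs();e=o['ee_pos']-W;T=R.from_quat(o['tcp_rot']).as_matrix()
print('perp,z,along',e@d,e[2],e@ax,'tilt',np.arctan2(-T[:,2]@d,-T[2,2]))
v=np.array([0,0,0]);r=T.T@(np.array([e@d*d[0],e@d*d[1],e[2]]));print('r tool',r)
for f in(.05,):
    print(f,R.from_rotvec([0,-f,0]).apply(r)-r)
c=shot('wrist','w6.png');g=cv2.cvtColor(c['color'],cv2.COLOR_RGB2GRAY).astype(int)
for u in(190,205,225):
    print(u,list(zip(range(176,240),g[176:240,u])))
def ang(u,v,rr=.015):
    q=ray(c,u,v);qp=np.array([q@d,q[2]]);a=c['P']-W;ap=np.array([a@d,a[2]])
    A=qp@qp;B=2*ap@qp;C=ap@ap-rr**2;D=B*B-4*A*C
    if D<0:return None
    t=(-B-D**.5)/2/A;x=ap+t*qp;return round(float(np.arctan2(x[0],x[1])),3)
for u in(190,205,225): print(u,[(v,ang(u,v)) for v in range(176,236,2)])
```

```text
perp,z,along 0.022677777968741892 0.00017806057488421734 0.011681697353937112 tilt 0.398183106835578
r tool [-2.08338300e-02  8.60737747e-06 -8.95691748e-03]
0.05 [ 4.73696157e-04  1.69406589e-21 -1.03006370e-03]
190 [(176, np.int64(168)), (177, np.int64(171)), (178, np.int64(172)), (179, np.int64(172)), (180, np.int64(172)), (181, np.int64(169)), (182, np.int64(177)), (183, np.int64(176)), (184, np.int64(165)), (185, np.int64(128)), (186, np.int64(87)), (187, np.int64(64)), (188, np.int64(67)), (189, np.int64(74)), (190, np.int64(79)), (191, np.int64(84)), (192, np.int64(82)), (193, np.int64(87)), (194, np.int64(92)), (195, np.int64(124)), (196, np.int64(183)), (197, np.int64(222)), (198, np.int64(231)), (199, np.int64(231)), (200, np.int64(230)), (201, np.int64(232)), (202, np.int64(230)), (203, np.int64(231)), (204, np.int64(231)), (205, np.int64(232)), (206, np.int64(230)), (207, np.int64(230)), (208, np.int64(233)), (209, np.int64(231)), (210, np.int64(231)), (211, np.int64(229)), (212, np.int64(230)), (213, np.int64(231)), (214, np.int64(231)), (215, np.int64(233)), (216, np.in
[... 3884 characters left out ...]
43), (198, -0.445), (200, -0.353), (202, -0.266), (204, -0.183), (206, -0.102), (208, -0.023), (210, 0.055), (212, 0.133), (214, 0.211), (216, 0.29), (218, 0.371), (220, 0.453), (222, 0.54), (224, 0.63), (226, 0.728), (228, 0.834), (230, 0.956), (232, 1.104), (234, 1.322)]
225 [(176, None), (178, None), (180, None), (182, None), (184, None), (186, None), (188, -1.17), (190, -0.929), (192, -0.775), (194, -0.65), (196, -0.542), (198, -0.443), (200, -0.352), (202, -0.265), (204, -0.182), (206, -0.101), (208, -0.022), (210, 0.056), (212, 0.134), (214, 0.212), (216, 0.291), (218, 0.371), (220, 0.454), (222, 0.54), (224, 0.631), (226, 0.728), (228, 0.835), (230, 0.957), (232, 1.105), (234, 1.323)]
```

Request:
play_rows:
  series:
    - [0.0005,-0.0015,-0.0011,0,-0.05,0,-1]
    - [0.0005,0,-0.0011,0,-0.05,0,-1]
    - [0.0005,0,-0.0011,0,-0.05,0,-1]
    - [0.0005,0,-0.0011,0,-0.05,0,-1]
    - [0,0,0,0,0,0,-1]

```text
time_s: 7.35
ee_pos: [0.5553, -0.0468, 0.1199]
tcp_rot: [-0.108, 0.989, -0.014, -0.096]
wrist_force: [3.3, -8.7, -7.2]
opening: 0.0217
```

```bash
cat >> h.py <<'E'
W=W-.001*d
def st():
    o=manip.get_obs();e=o['ee_pos']-W;T=R.from_quat(o['tcp_rot']).as_matrix()
    print('t',round(o['time_s'],2),'perp,z,along',(e@d).round(4),e[2].round(4),(e@ax).round(4),'r',np.hypot(e@d,e[2]).round(4),'tilt',np.arctan2(-T[:,2]@d,-T[2,2]).round(3),'F d/ax/z',*[(o['wrist_force']@k).round(1) for k in(d,ax,zz)],'tq tool',(T.T@o['wrist_torque']).round(3),o['joint_pos'].round(2),o['opening'].round(4))
E
python3 -c "
from h import *
st()"
```

```text
Traceback (most recent call last):
  File "h.py", line 37, in st
    print('t',round(o['time_s'],2),'perp,z,along',(e@d).round(4),e[2].round(4),(e@ax).round(4),'r',np.hypot(e@d,e[2]).round(4),'tilt',np.arctan2(-T[:,2]@d,-T[2,2]).round(3),'F d/ax/z',*[(o['wrist_force']@k).round(1) for k in(d,ax,zz)],'tq tool',(T.T@o['wrist_torque']).round(3),o['joint_pos'].round(2),o['opening'].round(4))
                                                                                                                                                                                                                                                                                                              ^^^^^^^^^^^^^^^^^^
AttributeError: 'float' object has no attribute 'round'
```

Request:
play_rows:
  series:
    - [0.0005,0,-0.0011,0,-0.05,0,-1]
    - [0.0005,0,-0.0011,0,-0.05,0,-1]
    - [0.0005,0,-0.0011,0,-0.05,0,-1]
    - [0.0005,0,-0.0011,0,-0.05,0,-1]
    - [0.0005,0,-0.0011,0,-0.05,0,-1]
    - [0.0005,0,-0.0011,0,-0.05,0,-1]
    - [0.0005,0,-0.0011,0,-0.05,0,-1]
    - [0.0005,0,-0.0011,0,-0.05,0,-1]
    - [0.0005,0,-0.0011,0,-0.05,0,-1]
    - [0,0,0,0,0,0,-1]

```text
time_s: 8.18
ee_pos: [0.5501, -0.0474, 0.1288]
tcp_rot: [-0.107, 0.986, 0.01, 0.126]
wrist_force: [8.8, -8.6, -17.0]
opening: 0.0217
```

```bash
sed -i "s/,o\['opening'\].round(4))/,round(o['opening'],4))/" h.py
python3 -c "
from h import *
st()
import m;m.mos('a3.png')"
```

```text
t 8.18 perp,z,along 0.0177 0.0138 0.0111 r 0.0225 tilt -0.253 F d/ax/z 6.7 10.3 -17.0 tq tool [ 1.809 -0.351 -0.014] [-0.39  0.18  1.87  0.18  0.89 -2.27] 0.0217
8.1833 [-0.385  0.183  1.866  0.177  0.887 -2.271] [ 0.55012451 -0.04744303  0.12882397] 0.021654216412194952 [  8.76  -8.58 -16.95] [-1.638 -0.722 -0.438]
```

View pics/a3.png

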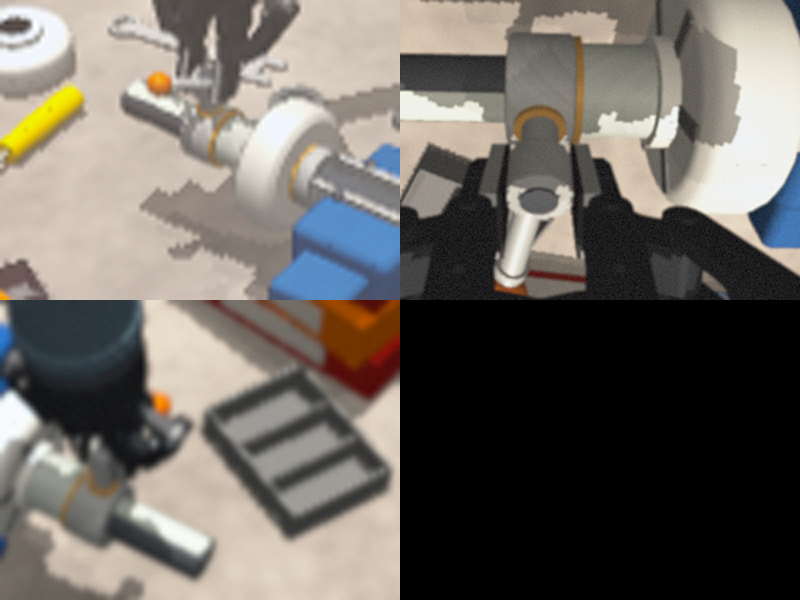

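Request:
play_rows:
  series:
    - [0,0,0,0,0,0,-0.6]
    - [0,0,0,0,0,0,-0.3]
    - [0,0,0,0,0,0,0.1]
    - [0,0,0,0,0,0,0.1]
    - [0,0,0,0,0,0,0.1]
    - [0,0,-0.01,0,0,0,0.1]
    - [0,0,-0.02,0,0,0,0.1]
    - [0,0,-0.03,0,0,0,0.1]
    - [0,0,-0.03,0,0,0,0.1]
    - [0,0,-0.02,0,0,0,0.1]
    - [0,0,0,0,0,0,0.1]

```text
time_s: 9.25
ee_pos: [0.5251, -0.0504, 0.2424]
tcp_rot: [-0.108, 0.986, 0.011, 0.128]
wrist_force: [1.2, -0.8, 0.6]
opening: 0.0471
```

```bash
python3 -c "
from h import *
st();go(*pose(.014,.0516,.13,.12,.09))"
```

```text
t 9.25 perp,z,along -0.0073 0.1274 0.0086 r 0.1276 tilt -0.258 F d/ax/z 1.0 1.1 0.6 tq tool [-0.012  0.108 -0.021] [-0.42  0.03  1.74  0.16  1.16 -2.26] 0.0471
rotvec [-5.900e-03  3.779e-01  3.000e-04] then shift(final tool) [-0.023  -0.0054 -0.016 ] world [0.0254 0.0001 0.0131]
```

Request:
play_rows:
  series:
    - [0,0,-0.016,0,0.095,0,0.1]
    - [0,0,0,0,0.095,0,0.1]
    - [0,0,0,0,0.095,0,0.1]
    - [0,0,0,0,0.093,0,0.1]
    - [-0.012,-0.003,0,0,0,0,0.1]
    - [-0.011,-0.0025,0,0,0,0,0.1]
    - [0,0,0,0,0,0,0.1]
    - [0,0,0,0,0,0,0.1]

```text
time_s: 9.92
ee_pos: [0.5426, -0.0505, 0.2481]
tcp_rot: [-0.109, 0.992, -0.007, -0.064]
wrist_force: [0.7, -0.4, -0.8]
opening: 0.0467
```

```bash
python3 -c "
from h import *
st();go(*pose(.014,.0516,.13,.12,.09))
c=shot('wrist','w7.png')
np.savez('w7.npz',P=c['P'],Rm=c['Rm'],f=c['f'],cx=c['cx'],cy=c['cy'])
for r in(.0606,.0516,.015): print(r,[proj(c,W+.014*ax+r*rad(t)).round(1) for t in(0,.13,.26)])
im=cv2.imread('pics/w7.png')[120:330,180:460]
cv2.imwrite('pics/w7c.png',cv2.resize(im,(800,600),interpolation=cv2.INTER_CUBIC))
"
```

```text
t 9.92 perp,z,along 0.0097 0.1331 0.0125 r 0.1334 tilt 0.129 F d/ax/z 0.6 0.6 -0.8 tq tool [ 0.039 -0.024  0.001] [-0.26  0.31  1.36 -0.06  1.58 -2.04] 0.0467
rotvec [ 0.0006 -0.0095  0.0004] then shift(final tool) [-0.0068 -0.0015 -0.0083] world [0.0079 0.0002 0.0075]
0.0606 [array([277.5, 212.1]), array([277.5, 220.9]), array([277.5, 229.1])]
0.0516 [array([277.5, 210.3]), array([277.5, 217.6]), array([277.5, 224.5])]
0.015 [array([277.5, 204.4]), array([277.5, 206.3]), array([277.5, 208.1])]
```

View pics/w7c.png

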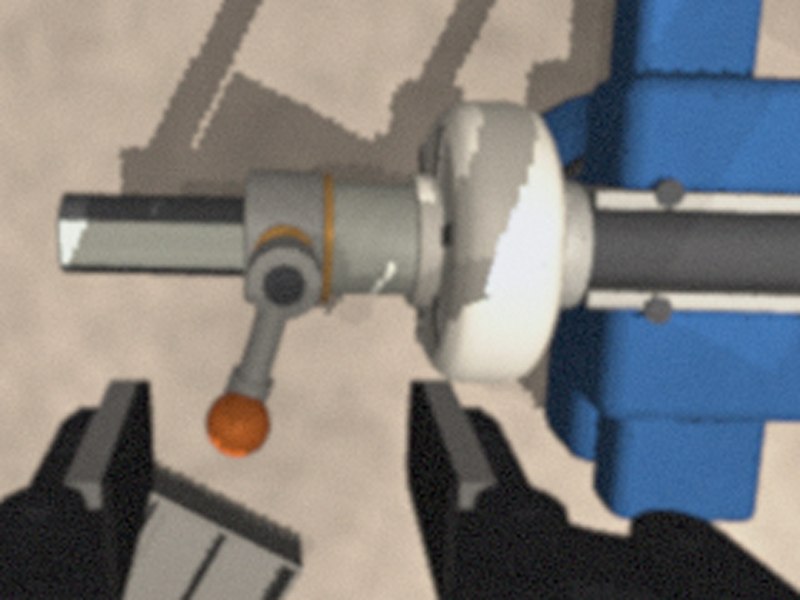

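```bash
python3 -c "
from h import *
c=shot('wrist')
g=cv2.GaussianBlur(cv2.cvtColor(c['color'],cv2.COLOR_RGB2GRAY),(3,3),0).astype(int)
for u in(215,230,250):print(u,[int(x) for x in g[180:222,u]])
def ang(u,v,rr):
    q=ray(c,u,v);qp=np.array([q@d,q[2]]);a=c['P']-W;ap=np.array([a@d,a[2]])
    A=qp@qp;B=2*ap@qp;C=ap@ap-rr**2;D=B*B-4*A*C
    if D<0:return None
    t=(-B-D**.5)/2/A;x=ap+t*qp;return round(float(np.arctan2(x[0],x[1])),3)
print([(v,ang(230,v,.015)) for v in range(187,218)])
print('hubtop',[(v,ang(280,v,.0606)) for v in (219,219.8,220.6)])
h=cv2.cvtColor(c['color'],cv2.COLOR_RGB2HSV)
m=cv2.inRange(h,(3,150,90),(14,255,255));m[:, :230]=0;m[:,290:]=0;m[:230]=0
ys,xs=np.nonzero(m);print('ball',xs.mean(),ys.mean(),len(xs))
q=ray(c,xs.mean(),ys.mean());
for r in(.09,.092,.094):
  pass
# ball height ~ z for theta
th=.12;zb=.115+.0736*np.cos(th)-.04*np.sin(th);X=c['P']+q*(zb-c['P'][2])/q[2];e=X-W;print('ball d,ax',e@d,e@ax,zb)
"
```

```text
215 [177, 177, 178, 178, 179, 178, 173, 151, 109, 69, 53, 53, 55, 57, 58, 59, 70, 98, 130, 148, 152, 152, 151, 151, 151, 151, 152, 153, 155, 155, 151, 142, 122, 90, 77, 108, 156, 182, 189, 189, 188, 188]
230 [109, 109, 107, 106, 108, 109, 107, 97, 78, 60, 50, 48, 51, 55, 57, 58, 67, 89, 119, 141, 150, 153, 153, 152, 152, 151, 152, 153, 155, 154, 152, 149, 135, 105, 81, 95, 136, 170, 184, 188, 188, 187]
250 [114, 114, 112, 107, 101, 97, 95, 91, 80, 64, 52, 50, 52, 55, 57, 59, 62, 76, 103, 131, 148, 152, 151, 150, 150, 150, 150, 151, 152, 153, 152, 148, 138, 116, 85, 76, 109, 152, 175, 181, 181, 180]
[(187, None), (188, None), (189, -1.4), (190, -1.204), (191, -1.068), (192, -0.956), (193, -0.858), (194, -0.768), (195, -0.685), (196, -0.606), (197, -0.53), (198, -0.458), (199, -0.387), (200, -0.317), (201, -0.249), (202, -0.181), (203, -0.113), (204, -0.045), (205, 0.023), (206, 0.093), (207, 0.163), (208, 0.236), (209, 0.311), (210, 0.389), (211, 0.472), (212, 0.56), (213, 0.657), (214, 0.767), (215, 0.898), (216, 1.077), (217, None)]
hubtop [(219, 0.097), (219.8, 0.109), (220.6, 0.121)]
ball 262.79411764705884 268.6970588235294 340
ball d,ax 0.048148159779624555 0.02675503865756514 0.18328222730728777
```

```bash
python3 -c "
from h import *
st();go(*pose(.012,.0516,.11,.11,-.038))"
```

```text
t 10.02 perp,z,along 0.0092 0.1338 0.0125 r 0.1341 tilt 0.129 F d/ax/z -0.5 0.4 0.3 tq tool [-0.012 -0.128 -0.001] [-0.26  0.31  1.36 -0.06  1.58 -2.04] 0.0467
rotvec [ 0.0002 -0.0186 -0.0002] then shift(final tool) [-0.0056  0.0005  0.1204] world [-0.0076 -0.0012 -0.1203]
```

Request:
play_rows:
  series:
    - [-0.0056,0.0005,0,0,-0.0186,0,0.1]
    - [0,0,0.02,0,0,0,0.1]
    - [0,0,0.02,0,0,0,0.1]
    - [0,0,0.02,0,0,0,0.1]
    - [0,0,0.015,0,0,0,0.1]
    - [0,0,0.015,0,0,0,0.1]
    - [0,0,0,0,0,0,0.1]
    - [0,0,0,0,0,0,0.1]

```text
time_s: 10.68
ee_pos: [0.5379, -0.0511, 0.1587]
tcp_rot: [-0.109, 0.993, -0.006, -0.055]
wrist_force: [0.2, -1.0, 0.3]
opening: 0.0471
```

```bash
python3 -c "
from h import *
st();go(*pose(.012,.0516,.11,.11,-.038))"
```

```text
t 10.68 perp,z,along 0.005 0.0437 0.0121 r 0.044 tilt 0.11 F d/ax/z -0.0 1.0 0.3 tq tool [-0.01  -0.107  0.037] [-0.27  0.35  1.53 -0.05  1.36 -2.04] 0.0471
rotvec [ 0.0005  0.0003 -0.0006] then shift(final tool) [0.0002 0.0001 0.0304] world [-0.0034 -0.0007 -0.0302]
```

Request:
play_rows:
  series:
    - [0,0,0.01,0,0,0,0.1]
    - [0,0,0.01,0,0,0,0.1]
    - [0,0,0.01,0,0,0,0.1]
    - [0,0,0,0,0,0,0.1]
    - [0,0,0,0,0,0,0.1]

```text
time_s: 11.1
ee_pos: [0.5347, -0.0518, 0.128]
tcp_rot: [-0.109, 0.993, -0.006, -0.055]
wrist_force: [-1.2, -0.1, -0.1]
opening: 0.0467
```

Request:
play_rows:
  series:
    - [0,0,0,0,0,0,-0.2]
    - [0,0,0,0,0,0,-0.4]
    - [0,0,0,0,0,0,-0.6]
    - [0,0,0,0,0,0,-0.8]
    - [0,0,0,0,0,0,-1]
    - [0,0,0,0,0,0,-1]
    - [0,0,0,0,0,0,-1]
    - [0,0,0,0,0,0,-1]

```text
time_s: 11.77
ee_pos: [0.5357, -0.0514, 0.1295]
tcp_rot: [-0.109, 0.993, -0.006, -0.054]
wrist_force: [-0.6, 4.1, 5.8]
opening: 0.0219
```

```bash
python3 -c "
from h import *
st()"
```

```text
t 11.77 perp,z,along 0.0027 0.0145 0.0119 r 0.0148 tilt 0.108 F d/ax/z 0.3 -4.1 5.8 tq tool [-0.701  0.098  0.011] [-0.27  0.37  1.58 -0.05  1.29 -2.04] 0.0219
```

Request:
play_rows:
  series:
    - [0,0,0,0,0,0,-0.5]
    - [0,0,0,0,0,0,-0.2]
    - [0,0,-0.004,0,0,0,-0.2]
    - [0,0,0,0,0,0,-0.2]
    - [0,0,0,0,0,0,-0.5]
    - [0,0,0,0,0,0,-0.7]
    - [0,0,0,0,0,0,-1]
    - [0,0,0,0,0,0,-1]
    - [0,0,0,0,0,0,-1]
    - [0,0,0,0,0,0,-1]

```text
time_s: 12.6
ee_pos: [0.5361, -0.0519, 0.1334]
tcp_rot: [-0.109, 0.993, -0.006, -0.054]
wrist_force: [-0.3, 1.5, 4.7]
opening: 0.0215
```

```bash
python3 -c "
from h import *
st()"
```

```text
t 12.6 perp,z,along 0.0031 0.0184 0.0124 r 0.0186 tilt 0.108 F d/ax/z 0.1 -1.6 4.7 tq tool [-0.306  0.026 -0.004] [-0.27  0.37  1.57 -0.05  1.3  -2.04] 0.0215
```

Request:
play_rows:
  series:
    - [0,0,0,0,0,0.1,-1]
    - [0,0,0,0,0,0.1,-1]
    - [0,0,0,0,0,0.1,-1]
    - [0,0,0,0,0,0.1,-1]
    - [0,0,0.0005,0,0,0.1,-1]
    - [0,0,0,0,0,0,-1]

```text
time_s: 13.1
ee_pos: [0.536, -0.0517, 0.1327]
tcp_rot: [0.143, 0.988, -0.019, -0.051]
wrist_force: [-0.4, 1.4, 5.2]
opening: 0.0214
```

```bash
python3 -c "
from h import *
st()"
```

```text
t 13.1 perp,z,along 0.003 0.0177 0.0122 r 0.018 tilt 0.109 F d/ax/z -0.1 -1.4 5.2 tq tool [-0.336  0.19   0.02 ] [-0.27  0.37  1.57 -0.05  1.3  -1.53] 0.0214
```

```bash
cat >> h.py <<'E'
def lever():
    "angle of ball about hub, clockwise from d, from scene+side+wrist blobs near expected"
    out=[];cs=[]
    c0=W+.012*ax
    for n in('scene','side'):
        c=shot(n);h=cv2.cvtColor(c['color'],cv2.COLOR_RGB2HSV);m=cv2.inRange(h,(4,150,100),(14,255,255))
        u0=proj(c,c0+.07*zz);yy,xx=np.mgrid[:420,:560];m[np.hypot(xx-u0[0],yy-u0[1])>28]=0
        k,l,s,ce=cv2.connectedComponentsWithStats(m)
        if k>1:
            i=1+np.argmax(s[1:,4]);X=onz(c,*ce[i],.185);e=X-c0-.008*d;print(n,'area',s[i,4],'ball d,ax',(e@d).round(3),(e@ax).round(3),'ang',np.arctan2(e@ax,e@d).round(2),'px',ce[i].round(1))
            cs.append(c);out.append(ce[i])
    if len(cs)==2:print('tri',tri(cs,out))
    c=shot('wrist');h=cv2.cvtColor(c['color'],cv2.COLOR_RGB2HSV);m=cv2.inRange(h,(3,140,60),(14,255,255));m[:230]=0
    k,l,s,ce=cv2.connectedComponentsWithStats(m)
    for i in range(1,k):
        if s[i,4]>20:print('wrist',s[i],ce[i].round(0))
E
python3 -c "
from h import *
lever()"
```

```text
scene area 17 ball d,ax 0.03 0.034 ang 0.85 px [256.7 196.5]
side area 1 ball d,ax 0.028 0.039 ang 0.94 px [325. 208.]
tri (array([ 0.57679209, -0.08024843,  0.1833066 ]), [0.0016355809826394054, 0.0016355809826394561])
wrist [ 28 342   9   9  22] [ 33. 345.]
wrist [  7 351  10  11  28] [ 12. 355.]
wrist [246 350  11   5  23] [250. 352.]
wrist [  0 369   7  13  23] [  4. 374.]
wrist [ 25 368  11   8  23] [ 30. 371.]
wrist [ 28 374  10  10  27] [ 33. 378.]
```

Request:
play_rows:
  series:
    - [0,0,0.00013,0,0,0.1,-1]
    - [0,0,0.00013,0,0,0.1,-1]
    - [0,0,0.00013,0,0,0.1,-1]
    - [0,0,0.00013,0,0,0.1,-1]
    - [0,0,0.00013,0,0,0.1,-1]
    - [0,0,0.00013,0,0,0.1,-1]
    - [0,0,0.00013,0,0,0.1,-1]
    - [0,0,0.00013,0,0,0.1,-1]
    - [0,0,0.00013,0,0,0.1,-1]
    - [0,0,0.00013,0,0,0.1,-1]
    - [0,0,0.00013,0,0,0.1,-1]
    - [0,0,0,0,0,0,-1]

```text
time_s: 14.25
ee_pos: [0.5361, -0.0516, 0.1313]
tcp_rot: [0.638, 0.768, -0.043, -0.033]
wrist_force: [0.4, 2.3, 5.2]
opening: 0.0216
```

```bash
python3 -c "
from h import *
st();lever()"
```

```text
t 14.25 perp,z,along 0.0031 0.0163 0.0121 r 0.0166 tilt 0.108 F d/ax/z 0.9 -2.1 5.2 tq tool [-0.141  0.432  0.083] [-0.27  0.37  1.57 -0.05  1.3  -0.44] 0.0216
side area 25 ball d,ax -0.013 0.038 ang 1.89 px [317.3 218.5]
```

Request:
play_rows:
  series:
    - [0,0,0.00013,0,0,0.1,-1]
    - [0,0,0.00013,0,0,0.1,-1]
    - [0,0,0.00013,0,0,0.1,-1]
    - [0,0,0.00013,0,0,0.1,-1]
    - [0,0,0,0,0,0,-1]

```text
time_s: 14.82
ee_pos: [0.5362, -0.0516, 0.1308]
tcp_rot: [0.777, 0.627, -0.048, -0.024]
wrist_force: [0.6, 2.5, 4.4]
opening: 0.0215
```

```bash
python3 -c "
from h import *
st()"
```

```text
t 14.82 perp,z,along 0.0032 0.0158 0.0122 r 0.0161 tilt 0.108 F d/ax/z 1.1 -2.3 4.4 tq tool [-0.03   0.477  0.089] [-0.27  0.37  1.57 -0.05  1.3  -0.04] 0.0215
```

Request:
play_rows:
  series:
    - [0,0,0.00013,0,0,0.1,-1]
    - [0,0,0.00013,0,0,0.1,-1]
    - [0,0,0.00013,0,0,0.1,-1]
    - [0,0,0,0,0,0,-1]

```text
time_s: 15.15
ee_pos: [0.5362, -0.0517, 0.1304]
tcp_rot: [0.862, 0.504, -0.051, -0.016]
wrist_force: [1.5, 2.3, 5.0]
opening: 0.0216
```

```bash
python3 -c "
from h import *
st()"
```

```text
t 15.15 perp,z,along 0.0032 0.0154 0.0122 r 0.0157 tilt 0.108 F d/ax/z 2.0 -1.9 5.0 tq tool [0.084 0.531 0.038] [-0.27  0.37  1.58 -0.05  1.29  0.26] 0.0216
```

Request:
play_rows:
  series:
    - [0,0,0.00013,0,0,0.1,-1]
    - [0,0,0.00013,0,0,0.1,-1]
    - [0,0,0,0,0,0,-1]
    - [0,0,0,0,0,0,-1]

```text
time_s: 15.48
ee_pos: [0.5362, -0.0517, 0.1301]
tcp_rot: [0.907, 0.418, -0.053, -0.011]
wrist_force: [0.8, 2.6, 4.4]
opening: 0.0213
```

```bash
python3 -c "
from h import *
st()"
```

```text
t 15.48 perp,z,along 0.0032 0.0151 0.0123 r 0.0155 tilt 0.108 F d/ax/z 1.3 -2.4 4.4 tq tool [0.143 0.504 0.095] [-0.27  0.37  1.58 -0.05  1.29  0.46] 0.0213
```

Request:
play_rows:
  series:
    - [0,0,0.00013,0,0,0.1,-1]
    - [0,0,0.00013,0,0,0.1,-1]
    - [0,0,0,0,0,0,-1]
    - [0,0,0,0,0,0,-1]

```text
time_s: 15.82
ee_pos: [0.5363, -0.0517, 0.13]
tcp_rot: [0.944, 0.325, -0.053, -0.006]
wrist_force: [1.3, 2.9, 5.3]
opening: 0.0213
```

```bash
python3 -c "
from h import *
st()"
```

```text
t 15.82 perp,z,along 0.0032 0.015 0.0123 r 0.0154 tilt 0.107 F d/ax/z 1.9 -2.5 5.3 tq tool [0.217 0.421 0.023] [-0.27  0.37  1.58 -0.05  1.29  0.66] 0.0213
```

Request:
play_rows:
  series:
    - [0,0,0.00013,0,0,0.1,-1]
    - [0,0,0.00013,0,0,0.1,-1]
    - [0,0,0,0,0,0,-1]
    - [0,0,0,0,0,0,-1]

```text
time_s: 16.15
ee_pos: [0.5363, -0.0518, 0.1299]
tcp_rot: [0.972, 0.229, -0.054, -0.0]
wrist_force: [0.3, 2.5, 6.3]
opening: 0.0216
```

```bash
python3 -c "
from h import *
st();manip.camera('wrist');st()"
```

```text
t 16.15 perp,z,along 0.0033 0.0149 0.0124 r 0.0152 tilt 0.107 F d/ax/z 0.8 -2.4 6.3 tq tool [0.354 0.364 0.052] [-0.27  0.37  1.58 -0.05  1.29  0.86] 0.0216
t 16.2 perp,z,along 0.0033 0.0149 0.0124 r 0.0152 tilt 0.107 F d/ax/z 0.7 -2.8 5.8 tq tool [0.325 0.363 0.01 ] [-0.27  0.37  1.58 -0.05  1.29  0.86] 0.0214
```

Request:
play_rows:
  series:
    - [0,0,0.00013,0,0,0.1,-1]
    - [0,0,0.00013,0,0,0.1,-1]
    - [0,0,0,0,0,0,-1]
    - [0,0,0,0,0,0,-1]

```text
time_s: 16.53
ee_pos: [0.5363, -0.0518, 0.1297]
tcp_rot: [0.99, 0.131, -0.053, 0.005]
wrist_force: [1.1, 2.9, 6.9]
opening: 0.0214
```

```bash
python3 -c "
from h import *
st();manip.camera('wrist');st()"
```

```text
t 16.53 perp,z,along 0.0033 0.0147 0.0124 r 0.0151 tilt 0.107 F d/ax/z 1.7 -2.6 6.9 tq tool [ 0.492  0.239 -0.047] [-0.27  0.37  1.58 -0.05  1.29  1.06] 0.0214
t 16.58 perp,z,along 0.0033 0.0147 0.0124 r 0.0151 tilt 0.107 F d/ax/z 1.8 -2.4 7.1 tq tool [ 0.372  0.216 -0.07 ] [-0.27  0.37  1.58 -0.05  1.29  1.06] 0.0211
```

Request:
play_rows:
  series:
    - [0,0,0.0001,0,0,0.05,-1]
    - [0,0,0,0,0,0.05,-1]

```text
time_s: 16.75
ee_pos: [0.5363, -0.0519, 0.1297]
tcp_rot: [0.995, 0.081, -0.053, 0.008]
wrist_force: [0.4, 3.3, 8.0]
opening: 0.0216
```

```bash
python3 -c "
from h import *
st()
for i in range(4): manip.camera('wrist');st()" | grep -o "^t [0-9.]*\|F d.*tq tool [^]]*]"
```

```text
t 16.75
F d/ax/z 1.1 -3.2 8.0 tq tool [ 0.411  0.136 -0.301]
t 16.8
F d/ax/z 0.5 -2.3 7.0 tq tool [ 0.406  0.182 -0.257]
t 16.85
F d/ax/z 1.3 -1.8 7.5 tq tool [ 0.417  0.147 -0.223]
t 16.9
F d/ax/z 1.3 -1.8 6.8 tq tool [ 0.452  0.218 -0.098]
t 16.95
F d/ax/z 1.2 -2.0 7.6 tq tool [ 0.432  0.168 -0.079]
```

Request:
play_rows:
  series:
    - [0,0,0.0001,0,0,0.05,-1]
    - [0,0,0,0,0,0.05,-1]

```text
time_s: 17.12
ee_pos: [0.5363, -0.0519, 0.1296]
tcp_rot: [0.998, 0.031, -0.053, 0.01]
wrist_force: [1.2, 1.3, 7.2]
opening: 0.0213
```

```bash
python3 -c "
from h import *
st()
for i in range(4): manip.camera('wrist');st()" | grep -o "^t [0-9.]*\|F d.*tq tool [^]]*]"
```

```text
t 17.12
F d/ax/z 1.5 -1.0 7.2 tq tool [ 0.438  0.14  -0.289]
t 17.17
F d/ax/z 1.9 -1.3 6.4 tq tool [ 0.425  0.156 -0.205]
t 17.22
F d/ax/z -0.5 -2.6 7.8 tq tool [ 0.485  0.083 -0.127]
t 17.27
F d/ax/z 2.1 -1.6 7.9 tq tool [ 0.489  0.107 -0.103]
t 17.32
F d/ax/z 0.1 -2.4 6.7 tq tool [ 0.456  0.139 -0.124]
```

Request:
play_rows:
  series:
    - [0,0,0,0,0,0.05,-1]
    - [0,0,0,0,0,0.05,-1]

```text
time_s: 17.48
ee_pos: [0.5364, -0.0519, 0.1296]
tcp_rot: [0.998, -0.019, -0.052, 0.013]
wrist_force: [1.0, 3.1, 7.2]
opening: 0.0218
```

```bash
python3 -c "
from h import *
st()
for i in range(9): manip.camera('wrist');st()" | grep -o "^t [0-9.]*\|F d.*tq tool [^]]*]"
```

```text
t 17.48
F d/ax/z 1.6 -2.8 7.2 tq tool [ 0.402  0.078 -0.336]
t 17.53
F d/ax/z 1.3 -2.1 6.4 tq tool [ 0.409  0.088 -0.256]
t 17.58
F d/ax/z 0.7 -2.3 7.1 tq tool [ 0.448  0.106 -0.162]
t 17.63
F d/ax/z 0.8 -2.5 8.3 tq tool [ 0.475  0.097 -0.18 ]
t 17.68
F d/ax/z 2.4 -2.4 8.0 tq tool [ 0.44   0.113 -0.141]
t 17.73
F d/ax/z 1.8 -2.6 6.7 tq tool [ 0.358  0.085 -0.186]
t 17.78
F d/ax/z 1.2 -2.8 7.5 tq tool [ 0.426  0.086 -0.144]
t 17.83
F d/ax/z 0.8 -1.7 7.3 tq tool [ 0.409  0.086 -0.181]
t 17.88
F d/ax/z 0.9 -2.7 7.0 tq tool [ 0.401  0.071 -0.136]
t 17.93
F d/ax/z 1.1 -2.7 6.7 tq tool [ 0.445  0.054 -0.129]
```

Request:
play_rows:
  series:
    - [0,0,0,0,0,0.03,-1]
    - [0,0,0,0,0,0,-1]
    - [0,0,0,0,0,0,-1]
    - [0,0,0,0,0,0,-1]

```text
time_s: 18.27
ee_pos: [0.5363, -0.0519, 0.1296]
tcp_rot: [0.998, -0.033, -0.052, 0.014]
wrist_force: [1.8, 1.6, 7.0]
opening: 0.0217
```

```bash
python3 -c "
from h import *
st()
for i in range(5): manip.camera('wrist');st()" | grep -o "^t [0-9.]*\|F d.*tq tool [^]]*]"
```

```text
t 18.27
F d/ax/z 2.1 -1.1 7.0 tq tool [ 0.402  0.071 -0.247]
t 18.32
F d/ax/z 1.2 -2.3 7.1 tq tool [ 0.405  0.106 -0.265]
t 18.37
F d/ax/z 2.6 -1.9 7.0 tq tool [ 0.441  0.113 -0.303]
t 18.42
F d/ax/z 0.0 -1.2 7.2 tq tool [ 0.386  0.039 -0.304]
t 18.47
F d/ax/z 0.8 -2.3 6.8 tq tool [ 0.448  0.09  -0.313]
t 18.52
F d/ax/z 0.9 -1.9 7.1 tq tool [ 0.397  0.085 -0.267]
```

Request:
play_rows:
  series:
    - [0,0,0,0,0,0.02,-1]
    - [0,0,0,0,0,0.025,-1]
    - [0,0,0,0,0,0,-1]
    - [0,0,0,0,0,0,-1]

```text
time_s: 18.85
ee_pos: [0.5363, -0.0519, 0.1296]
tcp_rot: [0.997, -0.056, -0.051, 0.015]
wrist_force: [0.6, 2.5, 7.3]
opening: 0.0215
```

```bash
python3 -c "
from h import *
st()
for i in range(4): manip.camera('wrist');st()" | grep -o "^t [0-9.]*\|F d.*tq tool [^]]*]"
```

```text
t 18.85
F d/ax/z 1.1 -2.3 7.3 tq tool [ 0.421  0.082 -0.207]
t 18.9
F d/ax/z 1.4 -1.9 7.5 tq tool [ 0.417  0.065 -0.26 ]
t 18.95
F d/ax/z 1.7 -2.5 7.0 tq tool [ 0.383  0.072 -0.338]
t 19.0
F d/ax/z 2.0 -2.1 6.1 tq tool [ 0.44   0.095 -0.221]
t 19.05
F d/ax/z 1.2 -1.4 6.1 tq tool [ 0.425  0.046 -0.257]
```

Request:
play_rows:
  series:
    - [0,0,0,0,0,0,-0.6]
    - [0,0,0,0,0,0,-0.3]
    - [0,0,0,0,0,0,0.1]
    - [0,0,0,0,0,0,0.1]
    - [0,0,0,0,0,0,0.1]
    - [0,0,-0.01,0,0,0,0.1]
    - [0,0,-0.02,0,0,0,0.1]
    - [0,0,-0.03,0,0,0,0.1]
    - [0,0,-0.03,0,0,0,0.1]
    - [0,0,-0.02,0,0,0,0.1]
    - [0,0,0,0,0,0,0.1]
    - [0,0,0,0,0,0,0.1]

```text
time_s: 20.05
ee_pos: [0.5479, -0.0496, 0.2398]
tcp_rot: [0.997, -0.057, -0.051, 0.015]
wrist_force: [-0.0, 0.7, -0.4]
opening: 0.0469
```

```bash
python3 -c "
from h import *
st();lever()
c=shot('wrist','w9.png')
S=shot('scene')['color'][180:255,220:320];D=shot('side')['color'][175:250,280:380]
x=np.vstack([cv2.resize(i,(300,225),interpolation=cv2.INTER_CUBIC) for i in(S,D)])
w=cv2.resize(c['color'],(500,375));w=np.vstack([w,np.zeros((75,500,3),np.uint8)])
cv2.imwrite('pics/z.png',np.hstack([x,w])[:,:,::-1])
print('W,collar ctr, hub px',[proj(c,W+a*ax+r*rad(.11)).round(0) for a,r in((0,0),(.0125,0),(.0125,.047),(.095,0.0125))])"
```

```text
t 20.05 perp,z,along 0.0151 0.1248 0.0127 r 0.1257 tilt 0.106 F d/ax/z 0.1 -0.7 -0.4 tq tool [-0.001  0.091 -0.014] [-0.26  0.31  1.38 -0.05  1.54  1.43] 0.0469
scene area 14 ball d,ax -0.035 -0.019 ang -2.64 px [283.1 191.9]
side area 20 ball d,ax -0.031 -0.024 ang -2.49 px [292.7 213.6]
tri (array([ 0.50403597, -0.03568967,  0.187689  ]), [0.0010039305664767, 0.0010039305664766539])
wrist [254 252  21  23 369] [264. 263.]
W,collar ctr, hub px [array([265., 200.]), array([276., 196.]), array([276., 209.]), array([358., 172.])]
```

View pics/z.png

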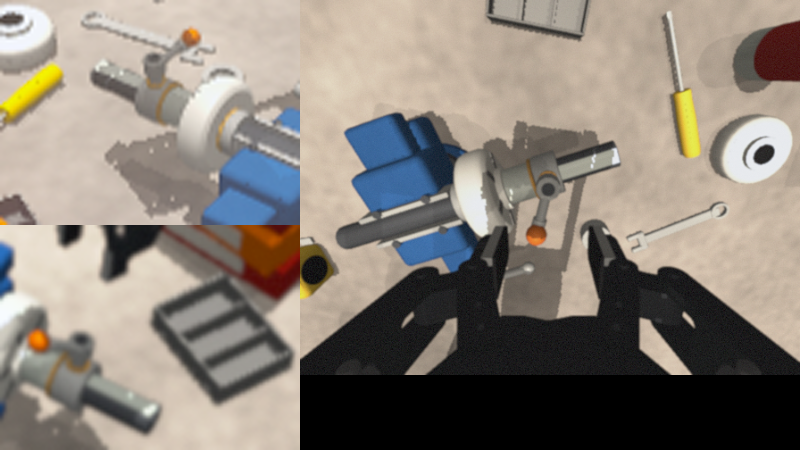

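```bash
python3 -c "
from station import manip
print(manip.hand_in())"
```

```text
the job is handed in; nothing more can be done
None
```

The wheel is secured and the job is handed in, with the gripper open and clear of everything, at about 20 s of the 64 s allowed.

- **Collar home:** I gripped the hub and slid the collar until it stopped against the washer. The push rose to about 14 N with no further travel, and the last picture shows no gap.
- **Screw over the flat:** I turned the collar about 0.65 rad. The screw measured about 0.11 rad from upright and the flat about 0.10 rad.
- **Screw tightened:** I turned the screw clockwise about 3.5 rad by gripping and twisting the hub, rather than pushing the ball. Torque began to climb at about 2.8 rad.
- **Final torque:** I put it at roughly 0.24 N m. The last wrist readings of 0.21 to 0.34 N m still include up to 0.06 N m of drag in either direction, so the figure is good to about ±0.03 N m.
- **After letting go:** The lever stayed where I left it. The last images put it at 3.72 rad against the 3.78 rad expected. The tray, screwdriver, spare wheel and wrench looked undisturbed in the last picture; I did not check the other loose items one by one.

**Disagreements:**
- The fingertips showed about 30 mm behind the TCP in all three cameras, although `manip.tip_extent` puts them 11 mm ahead of it. I went by the images.
- My first estimate of the axle was off by about 1 to 2 mm; I corrected it along the way.

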